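# Seat a wooden slice in the engraving vice and clamp it

### The job

Put the wooden slice flat into the round pocket of the engraving vice and push it down through the stiff lift pad until you feel it on the solid depth stop beneath; confirm it with a firm push of about 15 to 20 N, never more than 35 N. Only once it is fully down, swing the clamp bar over and lower it all the way to level so that its rubber foot holds the slice, then let go. Leave the jar, the engraver and the brush where they are.

Things in the scene. Friction and masses are not known exactly. Their poses are not given: they have to be found in the camera images.
- slice: Round slice of a branch, dark bark rim and pale ringed top, 64 mm in diameter, 26 mm thick, about 50 g, lower edge bevelled 2 mm. Lies flat on the table, to the left or the right of the vice. Origin at the centre of its underside, z up.
- vice: Fixed engraving vice on a wooden board of varying thickness (6 to 18 mm); place and yaw vary. Aluminium block 100 x 100 mm, 28 mm high, with a round pocket 67 mm wide, 14 mm deep in its centre (mouth bevelled 2 mm); a home slice stands 12 to 17 mm above the block. Origin centred under the block, on the board; x points to the clamp's hinge. Blue hinge cheeks 66 mm high, 55 to 77 mm out along +x.
- seat (a point): Centre of the pocket's bottom, 14 mm above the vice's origin. A red-brown lift pad fills the pocket, its top 8 to 9.5 mm above this point at the start. No spring: it sinks only under about 8 N (steady drag) and stays where left, so a slice laid on it is not home. A solid stop hides under it, set anywhere from 0 to 5 mm above this point: there the slice's underside is home and force rises steeply.
- clamp (a joint): Angle of the clamp bar about its hinge: 0 is closed (bar level over the pocket, pointing along the vice's -x, on its stop), growing as it opens upwards; 1.57 is straight up; it starts leaning back at 1.8 to 2.15. The hinge is stiff (0.45 N m): the bar stays where it is left and takes 3 to 8 N at the handle to move.
- clamp_handle (a point): Centre of the clamp's red round crossbar, 12 mm thick, 110 mm long, parallel to the vice's y axis, 141 mm from the hinge axis. The blue bar, 18 mm wide and 12 mm thick, joins it at its middle, so 46 mm is free on either side. When closed, its axis is 56 mm above the vice's origin and 75 mm from the pocket's centre.
- clamp_hinge (a point): Middle of the clamp's hinge axis (parallel to the vice's y), 56 mm above the vice's origin, 66 mm from the pocket's centre along the vice's x. A sprung rubber foot, 20 mm in diameter, is under the bar 66 mm from the hinge; on a home slice it is pushed in 2 to 7 mm (2 to 6 N) as the bar comes level.
- jar: Glass jar with brass lid, 54 mm in diameter, 60 mm high; origin at the centre of its underside. Stands on the other side of the vice from the slice. Not to be disturbed.
- engraver: Green and yellow hand engraver lying down, about 215 mm long and 35 mm thick; origin near its middle, x along it to the tip. Not to be disturbed.
- brush: Dust brush lying down, 170 mm long, lying along its x; not to be disturbed.
Not all that is in view belongs to the job. There is more than one size of the slice; the one meant has the size given above.

How it is judged:
By the outcome, as a careful person would: the job done as asked, in the order asked, and still so for the second after the job is handed in, with the robot touching nothing.
It also fails if it takes over 72 s, if anything falls off the work surface, if the arm or the gripper's body presses on something with over 40 N, if the wrist force passes 120 N, or if a joint passes its speed limit or range.

### The arm

A 7-joint arm with a two-finger parallel gripper is mounted at the origin on the work surface. World frame = base frame: x ahead of the robot, y to its left, z up, the work surface at z = 0. Lengths are in m, angles in rad, forces in N, time in s.
With the tool pointing down it reaches from about 0.4 to 0.875 m from the base axis. Payload 19.3 kg.
Tool frame: the origin (TCP) lies midway between the tips of the shut fingers; the grasp point (between the pads) lies 19 mm behind it; z points along the fingers, y is the direction in which the jaws open and shut (so a half turn about z gives the same grasp; the last joint's range is limited). The gripper opens to 85 mm and grips with 20 to 120 N. Pads are 22 mm wide; open, the fingers measure 114 mm over their backs; the gripper's body (76 mm by 85 mm) begins 54 mm behind the grasp point. The pads swing forward as they close: fully open they stand 13 mm farther back than shut.
Start: joints at [1.08, 0.521, -0.036, 1.599, 0.021, 1.021, -0.113], TCP at [0.255, -0.57, 0.231] pointing down, gripper open.
Joint ranges: [-2.91, 2.91], [-0.3, 2.13], [-1.5, 1.42], [0.17, 2.43], [-1.26, 4.41], [0.16, 1.93], [-2.52, 2.52]. Speed limits (rad/s): [1.89, 1.89, 2.39, 2.39, 3.01, 3.01, 3.01].

### API

Orientations are given as [roll, pitch, yaw] about the fixed x, y, z axes, in that order (R = Rz(yaw) Ry(pitch) Rx(roll)).
In Python, from workcell import bot gives the robot as it stands.
- The arm moves only by the tool servo_tool, never from a script. Its argument "plan" is a list of rows, each a list of 5 numbers: the shift along the world's x, y, z in mm, then the turn about the world's z in rad, then the gripper's target within -1 to 1 (shut at 1, half-way at 0, fully open at -1). In form: [[tx, ty, tz, yaw, jaw], ...]. A call has exactly 10 rows; each row is the pose to reach, as a shift and turn from the pose commanded when the call began; what a row does not reach only later rows make up. A row lasts 1/12 s, in which the tool goes at most 41.7 mm and 7.16 degrees, less where a joint would pass 70% of its speed; a pose out of reach is approached as far as the arm can. A call with a gripper value outside its range is refused whole. The fingers move at their own pace and stop on an object; "squeeze" is the grip in N (left out, the last holds). Time passes only in rows, so rows that repeat a pose let the fingers close, or fill a call up. It gives the time, the measured TCP pose, the force and the opening at its end, in the units of the state.
- bot.observe(): the state, without advancing time (a new reading comes with each control period).
- bot.grab_frame(name): name is "scene" or "top"; returns the picture (480x640x3 uint8, blue, green, red); there is no depth.
- bot.calibration(name): a dict with "fx", "fy", "cx", "cy" (pixels), "k1" (the pictures are not rectified: a ray, as slopes to the right and down, at radius r is drawn at 1 + k1 r^2 times it, then the intrinsics apply), "T" (4x4, takes a point from camera to world coordinates). Camera axes: x right, y down, z forward; pixel columns grow to the right and rows downward; lengths in m; the calibration is good to about 2 mm. A picture is of the moment at which its call begins. calibration takes no time and is no camera call.
- bot.job_done(): hands the job in, once; it reports no verdict.
The state is a dict: "clock": time; "qpos": joint angles; "qd": joint speeds; "joint_efforts": joint torques, N m; "position": TCP position; "tool_rot": TCP orientation; "force": force on the tool from outside, world axes, zero at the start; "moment": the same for the moment, N m; "grip_width": finger opening in m.
Only numpy, scipy, OpenCV 4.12 (cv2) and the standard library are available. Lean on these libraries where they do the work, as an engineer would, in place of code of your own. Each camera call takes 0.05 s, during which the arm holds its last target.

## Working session

There is one attempt and no reset: what is moved stays moved. The work goes in short steps, Python scripts to look and compute and a tool call to move; the robot and the scene stay as the last step left them, time stands still between calls to the robot, and variables do not carry over. Pictures are saved under pics/ and viewed, and the job is handed in when it is done.

Besides the shell and the picture viewer there is one more tool, called after "Call:" as name(argument=value, ...), one argument or row to a line, values as JSON. servo_tool: Moves the arm, as the interface text tells. Its arguments: {"type":"object","properties":{"plan":{"type":"array","items":{"type":"array","items":{"type":"number"}}},"squeeze":{"type":"number"}},"required":["plan"]}

```bash
ls; mkdir -p pics
python3 - <<'E'
from workcell import bot
import cv2
print(bot.observe())
for n in("scene","top"):
    c=bot.calibration(n);print(n,c)
    cv2.imwrite(f"pics/{n}0.png",bot.grab_frame(n))
E
```

```text
pics
{'clock': 0.0, 'qpos': array([ 1.0798013 ,  0.5220106 , -0.03633602,  1.60000612,  0.02119546,
        1.02110898, -0.11278201]), 'qd': array([-6.42633779e-04,  2.22111113e-03,  6.46033700e-05,  1.21092959e-04,
       -1.98790682e-03, -1.49544956e-03,  1.16029408e-04]), 'joint_efforts': array([ 3.80748361e-04, -9.27098608e+01,  1.98005363e+00, -3.69919288e+01,
        1.78968371e-02,  8.33679718e-03, -4.71127385e-05]), 'position': array([ 0.25513536, -0.57017777,  0.23072844]), 'tool_rot': array([-3.14044684e+00,  7.44363964e-05,  4.20808150e-01]), 'force': array([-0.09999937, -0.76982292, -0.13875979]), 'moment': array([-0.01783284, -0.01980356,  0.00092084]), 'grip_width': 0.08563153630569668}
scene {'fx': 573.217923594928, 'fy': 573.217923594928, 'cx': 311.0552983093631, 'cy': 243.99661342689123, 'k1': -0.04611117482186514, 'T': array([[ 0.86189441,  0.36239661, -0.35469242,  1.06946502],
       [ 0.50708467, -0.61840841,  0.60036337, -1.02796889],
       [-0.00177513, -0.69730893, -0.71676852,  1.3096792 ],
       [ 0.        ,  0.        ,  0.        ,  1.        ]])}
top {'fx': 448.9822074381581, 'fy': 448.9822074381581, 'cx': 326.98306113958216, 'cy': 240.67912716115157, 'k1': -0.04287097877426308, 'T': array([[ 0.02757637, -0.99229661,  0.12077662,  0.34857373],
       [-0.99939324, -0.02479646,  0.02445999, -0.00865804],
       [-0.02127673, -0.12137785, -0.99237831,  1.13212419],
       [ 0.        ,  0.        ,  0.        ,  1.        ]])}
```

View pics/scene0.png

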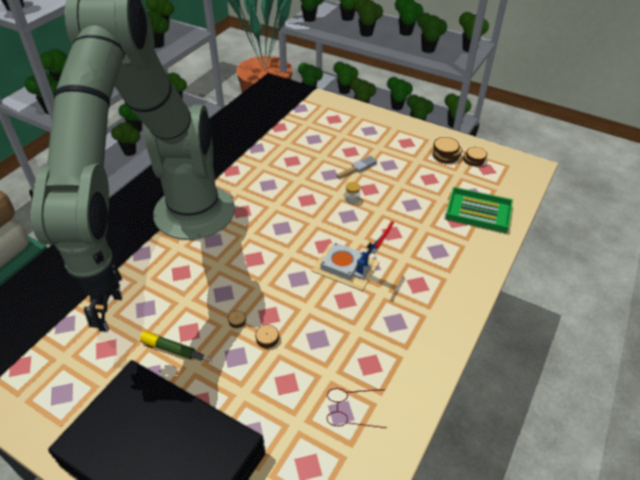

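View pics/top0.png

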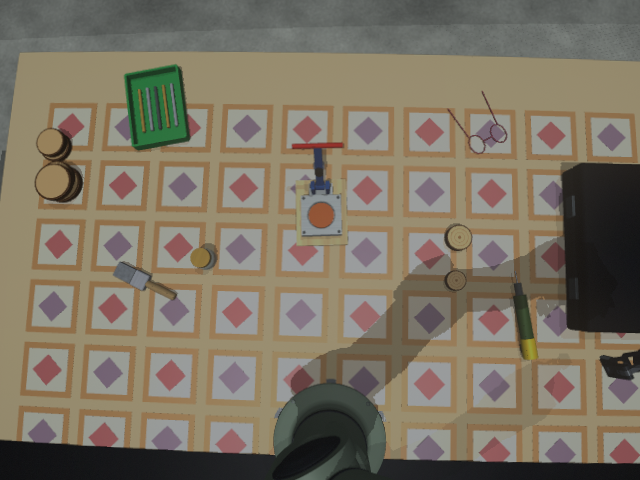

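```bash
cat > h.py <<'E'
import numpy as np, cv2
from workcell import bot
def K(c): return np.array([[c['fx'],0,c['cx']],[0,c['fy'],c['cy']],[0,0,1]])
def ray(n,uv):
    c=bot.calibration(n)
    # model: distorted = s*(1+k1 r^2)  -> cv2 dist
    p=cv2.undistortPoints(np.array(uv,float).reshape(-1,1,2),K(c),np.array([c['k1'],0,0,0])).reshape(-1,2)
    d=np.c_[p,np.ones(len(p))]@c['T'][:3,:3].T
    return c['T'][:3,3],d
def at_z(n,uv,z):
    o,d=ray(n,uv); t=(z-o[2])/d[:,2]; return o+d*t[:,None]
def proj(n,P):
    c=bot.calibration(n);Ti=np.linalg.inv(c['T'])
    return cv2.projectPoints(np.array(P,float).reshape(-1,1,3),cv2.Rodrigues(Ti[:3,:3])[0],Ti[:3,3],K(c),np.array([c['k1'],0,0,0]))[0].reshape(-1,2)
def crop(img,x0,y0,x1,y1,s,name):
    cv2.imwrite('pics/'+name,cv2.resize(img[y0:y1,x0:x1],None,fx=s,fy=s,interpolation=cv2.INTER_CUBIC))
E
python3 - <<'E'
from h import *
t=cv2.imread('pics/top0.png');s=cv2.imread('pics/scene0.png')
crop(t,280,130,360,250,5,'t_vice.png')
crop(t,430,215,490,295,7,'t_slice.png')
crop(s,300,210,420,310,6,'s_vice.png')
crop(s,215,300,295,360,8,'s_slice.png')
E
```

```text
(no output)
```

View pics/t_vice.png

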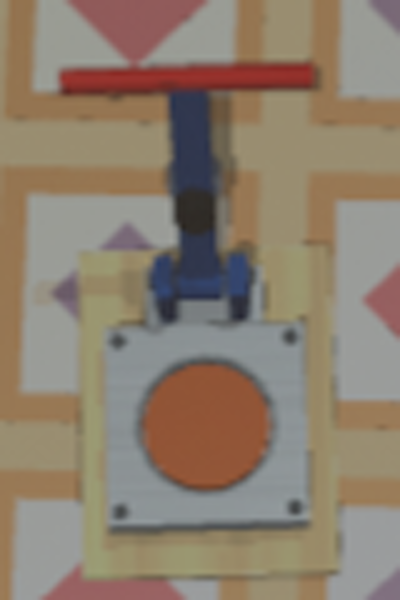

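View pics/t_slice.png

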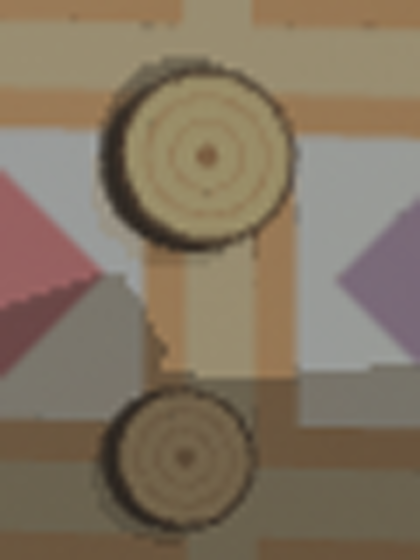

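View pics/s_vice.png

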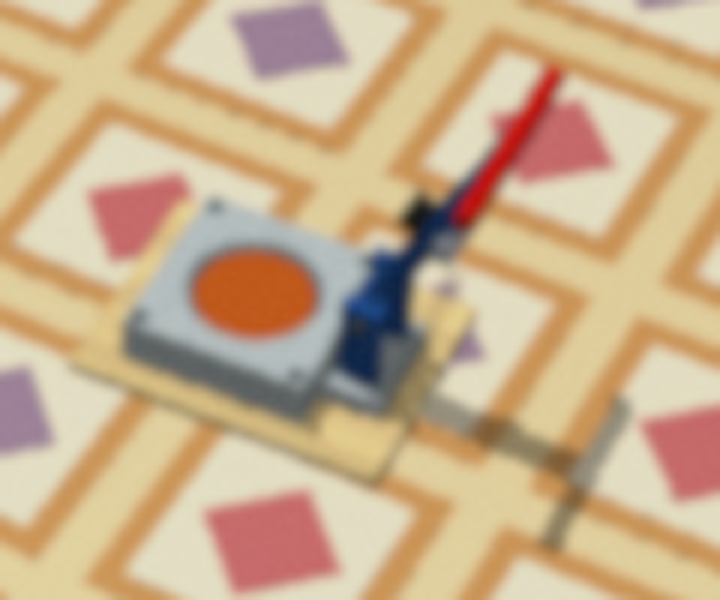

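View pics/s_slice.png

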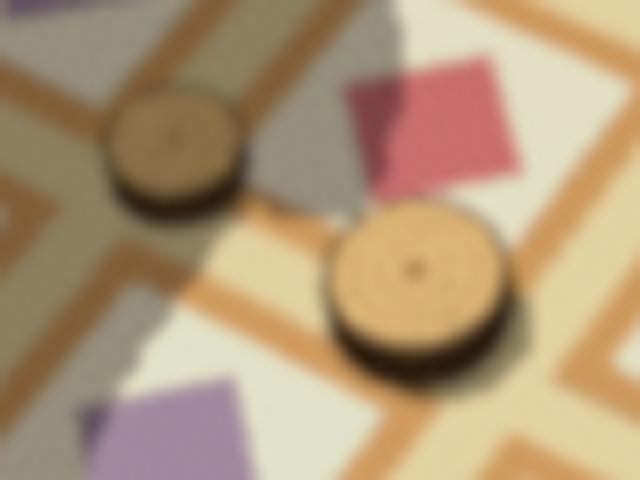

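Run:
```python
from h import *
def T(o,s,p): return [(o[0]+(p[0]+.5)/s-.5),(o[1]+(p[1]+.5)/s-.5)]
def tv(*p): return T((280,130),5,p)
def tr(a,b):
    o1,d1=ray('top',[a]);o2,d2=ray('scene',[b]);d1=d1[0];d2=d2[0]
    A=np.c_[d1,-d2];x=np.linalg.lstsq(A,o2-o1,rcond=None)[0]
    p,q=o1+d1*x[0],o2+d2*x[1];return (p+q)/2,p-q
ts=lambda *p:T((430,215),7,p); sv=lambda *p:T((300,210),6,p); ss=lambda *p:T((215,300),8,p)
print('slice top z26', at_z('top',[ts(207,156)],.026), at_z('scene',[ss(415,270)],.026), tr(ts(207,156),ss(415,270)))
e=at_z('top',[ts(120,156),ts(295,156),ts(207,66),ts(207,247)],.026);print(np.linalg.norm(e[0]-e[1]),np.linalg.norm(e[2]-e[3]), (e[0]+e[1])/2,(e[2]+e[3])/2)
e=at_z('top',[ts(113,458),ts(255,458)],.026);print('small',np.linalg.norm(e[0]-e[1]))
print('jar',at_z('top',[[204,256]],.06))
# block corners
cor=[tv(107,328),tv(303,322),tv(309,525),tv(109,527)]
for z in(.034,.040,.046):
    c=at_z('top',cor,z); print(z,c.mean(0),np.linalg.norm(c-np.roll(c,1,0),axis=1), np.degrees(np.arctan2(*(c[0]-c[3])[[1,0]])),np.degrees(np.arctan2(*(c[1]-c[2])[[1,0]])))
    sc=[sv(208,205),sv(372,265),sv(310,405),sv(130,325)]
    print('  scene pocket',at_z('scene',[sv(254,293)],z),at_z('top',[tv(205,424)],z))
for n,a,b in [('pocket',tv(205,424),sv(254,293)),('handle end L',tv(62,81),sv(553,74)),('handle end R',tv(316,75),sv(461,217)),('corner far-left',tv(107,328),sv(212,203)),('corner nearleft',tv(109,527),sv(128,326)),('near right',tv(309,525),sv(303,405))]:
    print(n,*tr(a,b))
bo=[tv(80,252),tv(328,243),tv(338,573),tv(84,577)]
print(at_z('top',bo,.012))
```

```text
slice top z26 [[ 0.50092003 -0.30869783  0.026     ]] [[ 0.50132238 -0.30583931  0.026     ]] (array([ 0.50142939, -0.30755731,  0.0281    ]), array([-1.60849958e-03, -1.11950469e-03,  8.21309131e-05]))
0.06206219594490199 0.0646751915970483 [ 0.50092517 -0.30889008  0.026     ] [ 0.50085641 -0.30870909  0.026     ]
small 0.049777978963944175
jar [[0.43431204 0.31412331 0.06      ]]
0.034 [0.54711832 0.03511801 0.034     ] [0.10042808 0.09800656 0.10230928 0.0988292 ] 2.564909663458506 3.0251121718276033
  scene pocket [[0.54981351 0.03527427 0.034     ]] [[0.5475499  0.03607306 0.034     ]]
0.04 [0.5460335  0.03487883 0.04      ] [0.09987936 0.09747107 0.10175028 0.09828921] 2.564909663458494 3.025112171827602
  scene pocket [[0.55225762 0.03027344 0.04      ]] [[0.54646272 0.03582866 0.04      ]]
0.046 [0.54494868 0.03463964 0.046     ] [0.09933063 0.09693558 0.10119128 0.09774922] 2.5649096634584962 3.025112171827603
  scene pocket [[0.55470174 0.02527261 0.046     ]] [[0.54537554 0.03558425 0.046     ]]
pocket [0.54847567 0.0365521  0.03188998] [-0.00104678 -0.00077716 -0.00022133]
handle end L [0.66908273 0.09664452 0.19331352] [-0.00115298 -0.000899   -0.00049319]
handle end R [ 0.67340562 -0.01315956  0.19653074] [-0.00215631 -0.00164556 -0.00073652]
corner far-left [0.55209742 0.05705685 0.09574554] [0.05462573 0.04681512 0.01632134]
corner nearleft [ 0.48574204  0.07261569 -0.05368125] [0.04034319 0.03264327 0.00806706]
near right [ 0.54583507  0.00643812 -0.03236246] [-0.07579871 -0.04740672 -0.00998001]
[[ 0.63949074  0.10369112  0.012     ]
 [ 0.64698679 -0.02319645  0.012     ]
 [ 0.47726758 -0.03202237  0.012     ]
 [ 0.47203086  0.09556453  0.012     ]]
```

The top view shows the vice, with its pad at (321,215) and the red handle at (318,146). The jar is at (204,257), the brush at (145,280) and the engraver at (525,320). Four things could be taken for the slice:
- **(458,237):** about 63 mm across, single and lying flat, on the opposite side of the vice from the jar.
- **(456,280):** about 50 mm, so too small.
- **(53,143) and (58,182):** stacks on the jar's side, so not meant.

I choose (458,237), and the close crop confirms its size and ringed top.

Call:
servo_tool(
  plan=[
    [25,26,0,-0.05,-1],
    [52,55,-10,-0.1,-1],
    [80,85,-25,-0.15,-1],
    [108,115,-40,-0.2,-1],
    [136,145,-60,-0.25,-1],
    [164,175,-80,-0.3,-1],
    [192,205,-95,-0.35,-1],
    [220,235,-105,-0.375,-1],
    [246,262,-111,-0.375,-1],
    [246,262,-111,-0.375,-1],
  ],
  squeeze=30,
)

```text
clock: 0.93
position: [0.5052, -0.302, 0.1186]
tool_rot: [-3.138, -0.0, 0.052]
force: [1.0, -0.1, 0.2]
grip_width: 0.0858
```

Run:
```python
from h import *
o=bot.observe();print(o['clock'],o['position'],o['tool_rot'],o['force'],o['qpos'])
s=bot.grab_frame('scene');t=bot.grab_frame('top')
crop(s,200,220,340,370,4,'s1.png');crop(t,400,180,520,300,5,'t1.png')
```

```text
0.9333 [ 0.50520245 -0.30203244  0.11857655] [-3.13824996e+00 -8.55998234e-05  5.23972747e-02] [ 0.99199266 -0.12827674  0.24006802] [ 0.43398291  0.60517169  0.00837139  1.79293444 -0.01142665  0.74504288
 -1.06912243]
```

View pics/s1.png

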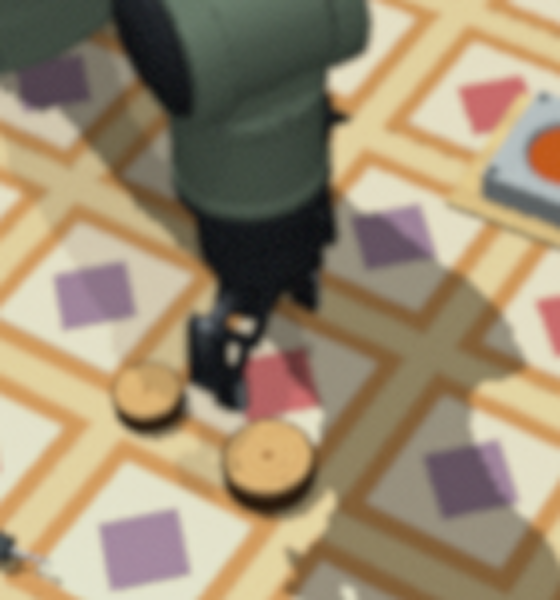

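View pics/t1.png

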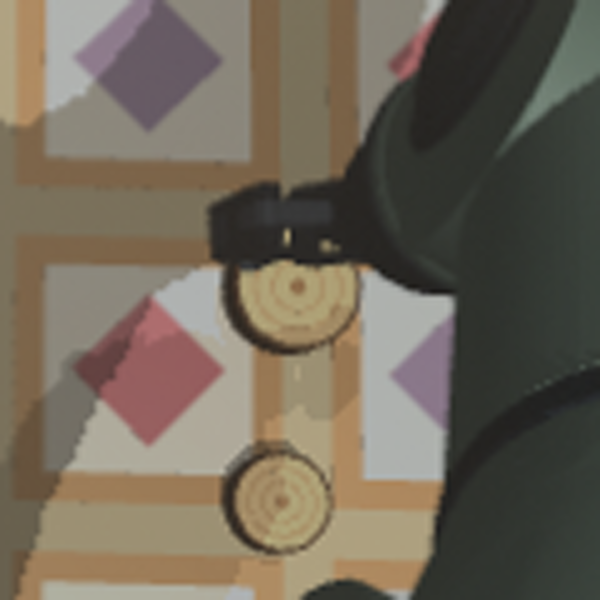

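Run:
```python
from h import *
o=bot.observe();print(o['clock'],o['position'],o['tool_rot'],o['force'])
```

```text
1.0333 [ 0.50311304 -0.30526938  0.11933519] [-3.13994624e+00  5.45861390e-04  5.08161504e-02] [-0.84701711 -1.43963637 -0.18863234]
```

Call:
servo_tool(
  plan=[
    [0,0,-15,0,-1],
    [0,0,-35,0,-1],
    [0,0,-55,0,-1],
    [0,0,-75,0,-1],
    [0,0,-90,0,-1],
    [0,0,-102,0,-1],
    [0,0,-111,0,-1],
    [0,0,-111,0,-1],
    [0,0,-111,0,-1],
    [0,0,-111,0,-1],
  ],
)

```text
clock: 1.87
position: [0.5016, -0.3089, 0.0101]
tool_rot: [3.141, -0.001, 0.046]
force: [-0.4, 0.1, -0.2]
grip_width: 0.0857
```

Call:
servo_tool(
  plan=[
    [0,0,0,0,1],
    [0,0,0,0,1],
    [0,0,0,0,1],
    [0,0,0,0,1],
    [0,0,0,0,1],
    [0,0,0,0,1],
    [0,0,0,0,1],
    [0,0,0,0,1],
    [0,0,0,0,1],
    [0,0,0,0,1],
  ],
  squeeze=40,
)

```text
clock: 2.7
position: [0.5017, -0.3087, 0.0105]
tool_rot: [3.141, -0.001, 0.046]
force: [-3.1, 2.4, 14.6]
grip_width: 0.0621
```

Run:
```python
from h import *
o=bot.observe();print(o['clock'],o['position'],o['tool_rot'],o['force'],o['grip_width'])
s=bot.grab_frame('scene')
crop(s,215,270,315,370,6,'s2.png')
```

```text
2.7 [ 0.50168722 -0.30871123  0.01046349] [ 3.14101244e+00 -1.06120748e-03  4.55595250e-02] [-3.09073499  2.40360214 14.64271836] 0.06208883031986465
```

View pics/s2.png

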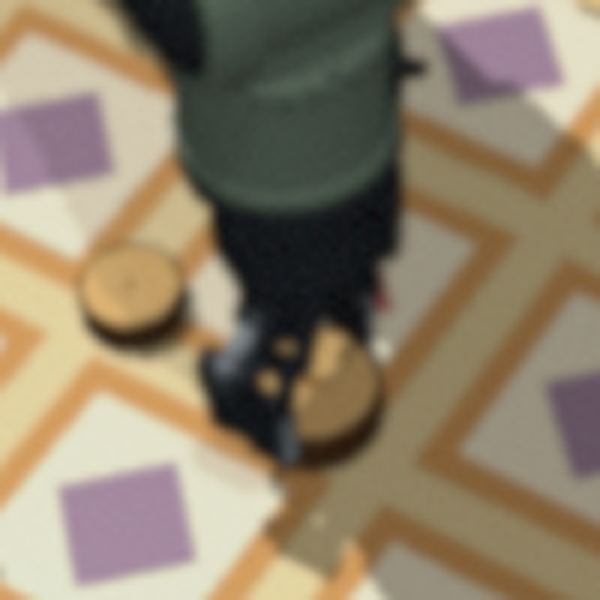

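Call:
servo_tool(
  plan=[
    [0,0,5,0,1],
    [0,0,15,0,1],
    [0,0,30,0,1],
    [0,0,45,0,1],
    [0,0,60,0,1],
    [0,0,75,0,1],
    [0,0,88,0,1],
    [0,0,91,0,1],
    [0,0,91,0,1],
    [0,0,91,0,1],
  ],
)

```text
clock: 3.58
position: [0.5012, -0.3084, 0.1002]
tool_rot: [-3.142, -0.0, 0.046]
force: [-0.4, -0.7, 0.1]
grip_width: 0.0616
```

Run:
```python
from h import *
o=bot.observe();print(o['clock'],o['position'],o['tool_rot'],o['force'],o['grip_width'])
s=bot.grab_frame('scene');t=bot.grab_frame('top');cv2.imwrite('pics/top3.png',t)
crop(s,215,230,315,330,6,'s3.png')
crop(t,410,180,510,280,6,'t3.png')
```

```text
3.5833 [ 0.50119536 -0.30838915  0.100211  ] [-3.14157063e+00 -5.56513977e-05  4.58622749e-02] [-0.39010878 -0.68765729  0.14945261] 0.06162807966346411
```

View pics/s3.png

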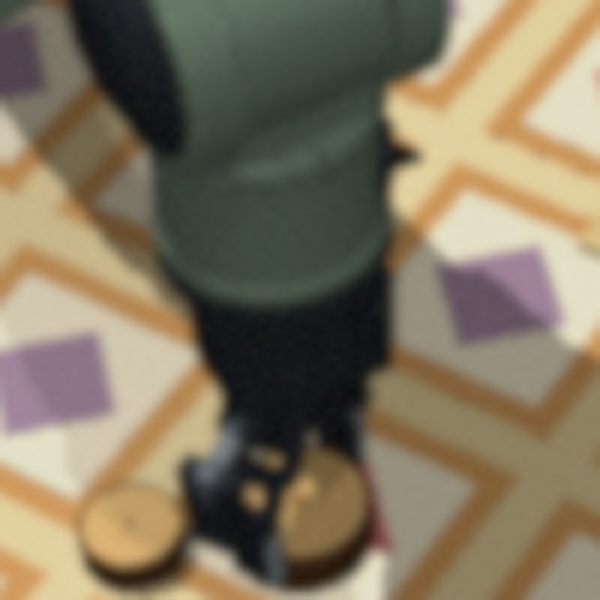

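View pics/t3.png

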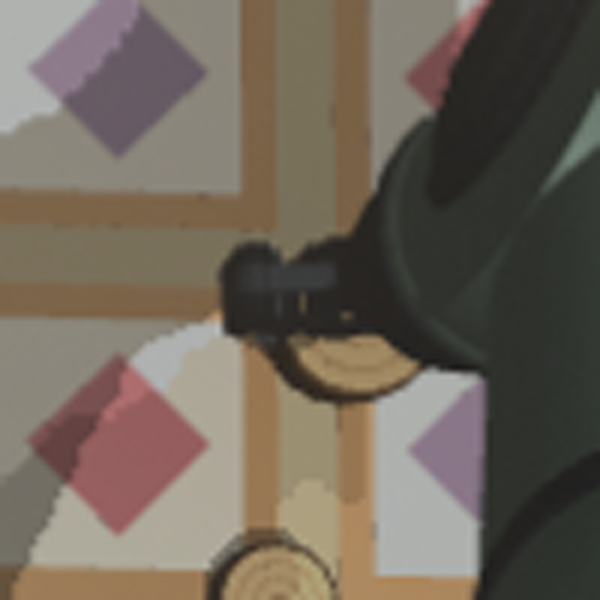

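```bash
cat >> h.py <<'E'
def circ(c,r,z,n=60):
    a=np.linspace(0,2*np.pi,n,endpoint=False);return np.c_[c[0]+r*np.cos(a),c[1]+r*np.sin(a),np.full(n,z)]
def overlay(img,name,P,x0,y0,x1,y1,s,out,cols=None):
    im=cv2.resize(img[y0:y1,x0:x1],None,fx=s,fy=s,interpolation=cv2.INTER_CUBIC)
    for i,p in enumerate(P):
        q=(proj(name,p)-[x0,y0]+.5)*s-.5
        cv2.polylines(im,[np.round(q*8).astype(np.int32)],True,[(0,255,0),(255,0,255),(255,255,0),(0,255,255)][i%4],1,cv2.LINE_AA,3)
    cv2.imwrite('pics/'+out,im)
E
python3 - <<'E'
from h import *
s=bot.grab_frame('scene');t=bot.grab_frame('top')
c=(.5012,-.3084)
P=[circ(c,.032,.1167),circ(c,.032,.0907)]
overlay(s,'scene',P,235,270,305,340,8,'s4.png')
overlay(t,'top',P,430,200,500,260,8,'t4.png')
E
```

```text
(no output)
```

View pics/s4.png

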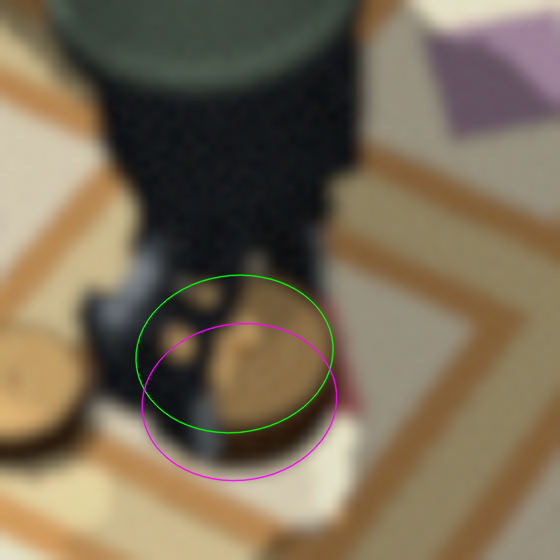

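View pics/t4.png

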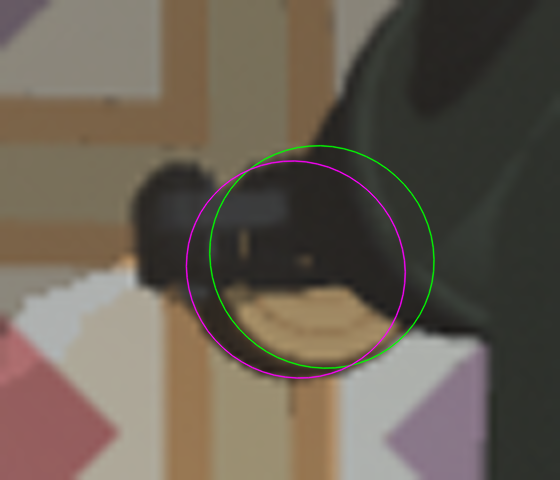

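Run:
```python
from h import *
from scipy.optimize import least_squares
def T(o,s,p): return [(o[0]+(p[0]+.5)/s-.5),(o[1]+(p[1]+.5)/s-.5)]
tv=lambda *p:T((280,130),5,p); sv=lambda *p:T((300,210),6,p)
L=.05
def model(x):
    X,Y,w,h=x;c,s=np.cos(w),np.sin(w)
    f=lambda a,b,z:[X+c*a-s*b,Y+s*a+c*b,h+z]
    return f
tp=[((L,L,.028),tv(107,328)),((L,-L,.028),tv(303,322)),((-L,-L,.028),tv(308,522)),((-L,L,.028),tv(108,525)),((0,0,.0228),tv(205,424))]
sp=[((-L,-L,.028),sv(126,322)),((-L,L,.028),sv(209,202)),((L,-L,.028),sv(306,388)),((0,0,.0228),sv(254,293))]
def res(x,b=0):
    f=model(x)
    return np.r_[(proj('top',[f(*p) for p,_ in tp])-[q for _,q in tp]).ravel(),(proj('scene',[f(*p) for p,_ in sp])-[q for _,q in sp]).ravel()]
r=least_squares(res,[.547,.035,.046,.008],loss='soft_l1',x_scale=[.01,.01,.05,.01]);print(r.x,r.fun.reshape(-1,2).round(2))
X,Y,w,h=r.x;f=model(r.x)
s=cv2.imread('pics/scene0.png');t=cv2.imread('pics/top0.png')
sq=lambda z:np.array([f(a,b,z) for a,b in((L,L),(L,-L),(-L,-L),(-L,L))])
P=[sq(.028),sq(0),circ((X,Y),.0335,h+.0228),circ((X,Y),.0355,h+.028)]
overlay(s,'scene',P,310,230,390,300,7,'s5.png');overlay(t,'top',P,290,180,350,250,8,'t5.png')
```

```text
[0.54859608 0.03622612 0.05272715 0.00594694] [[-0.89 -0.32]
 [-0.1  -0.3 ]
 [ 0.07 -0.64]
 [-0.38 -0.11]
 [ 0.03 -0.04]
 [-1.03  0.06]
 [-0.36 -1.05]
 [-0.8   0.59]
 [-0.27  0.83]]
```

View pics/s5.png

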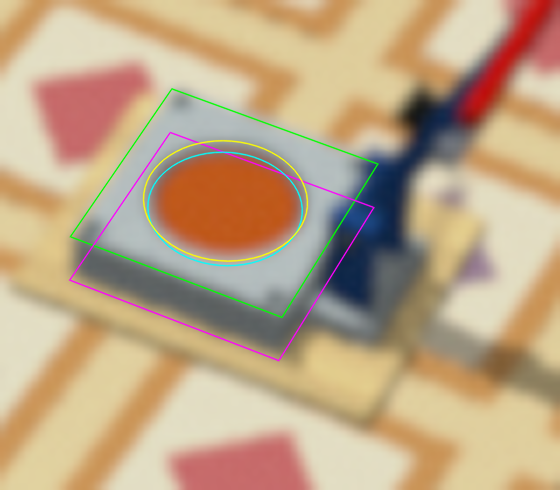

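View pics/t5.png

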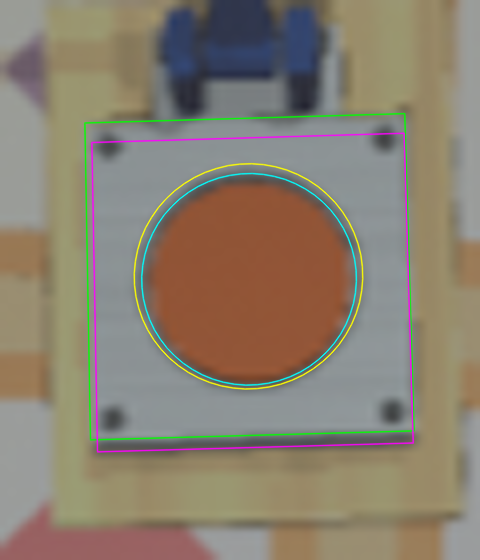

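Call:
servo_tool(
  plan=[
    [3,20,0,0,1],
    [7,55,0,0,1],
    [12,95,0,0,1],
    [18,136,0,0,1],
    [23,177,0,0,1],
    [29,218,0,0,1],
    [35,258,0,0,1],
    [41,298,0,0,1],
    [45,330,0,0.003,1],
    [47,344,0,0.005,1],
  ],
)

```text
clock: 4.62
position: [0.5483, 0.0409, 0.0998]
tool_rot: [-3.14, 0.0, 0.056]
force: [-0.3, 0.2, -0.0]
grip_width: 0.0616
```

Call:
servo_tool(
  plan=[
    [0,0,-5,0,1],
    [0,0,-15,0,1],
    [0,0,-25,0,1],
    [0,0,-35,0,1],
    [0,0,-42,0,1],
    [0,0,-46,0,1],
    [0,0,-46,0,1],
    [0,0,-46,0,1],
    [0,0,-46,0,1],
    [0,0,-46,0,1],
  ],
)

```text
clock: 5.45
position: [0.5486, 0.0355, 0.0547]
tool_rot: [-3.142, -0.001, 0.051]
force: [-0.1, -0.5, -0.7]
grip_width: 0.0619
```

Run:
```python
from h import *
o=bot.observe();print(o['clock'],o['position'],o['tool_rot'],o['force'],o['grip_width'],o['qpos'])
s=bot.grab_frame('scene');t=bot.grab_frame('top')
p=o['position'];z=p[2]-.0095
P=[circ(p,.032,z+.026),circ(p,.032,z),circ((.548,.036),.0355,.035)]
overlay(s,'scene',P,300,200,400,300,6,'s6.png');overlay(t,'top',P,280,170,360,250,7,'t6.png')
```

```text
5.45 [0.54857058 0.03550041 0.05472257] [-3.14150223e+00 -7.42106817e-04  5.06727026e-02] [-0.08078397 -0.50524047 -0.69063716] 0.06188701002281218 [-0.1896604   0.65818028  0.02387899  1.92765518 -0.0277071   0.55531946
 -1.66735746]
```

View pics/s6.png

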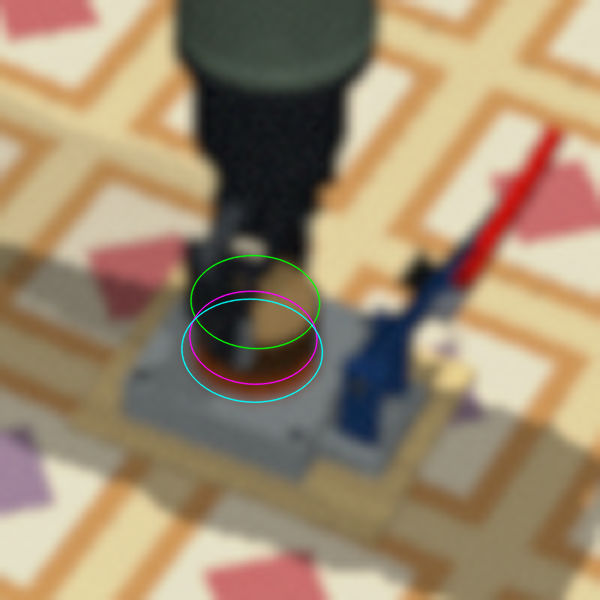

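View pics/t6.png

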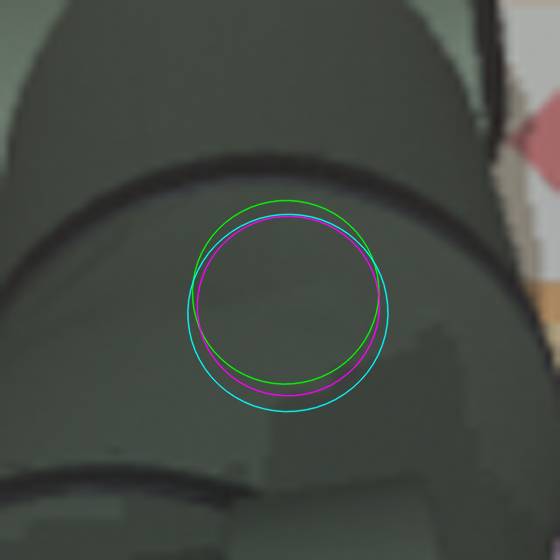

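Call:
servo_tool(
  plan=[
    [0,0,-2,0,1],
    [0,0,-4,0,1],
    [0,0,-6,0,1],
    [0,0,-8,0,1],
    [0,0,-10,0,1],
    [0,0,-11,0,1],
    [0,0,-12,0,1],
    [0,0,-13,0,1],
    [0,0,-13,0,1],
    [0,0,-13,0,1],
  ],
)

```text
clock: 6.38
position: [0.5483, 0.0355, 0.0413]
tool_rot: [-3.142, 0.0, 0.051]
force: [0.0, 0.3, -1.6]
grip_width: 0.0618
```

Call:
servo_tool(
  plan=[
    [0,0,-0.5,0,1],
    [0,0,-1,0,1],
    [0,0,-1.5,0,1],
    [0,0,-2,0,1],
    [0,0,-2.5,0,1],
    [0,0,-3,0,1],
    [0,0,-3,0,1],
    [0,0,-3,0,1],
    [0,0,-3,0,1],
    [0,0,-3,0,1],
  ],
)

```text
clock: 7.22
position: [0.5483, 0.0355, 0.0385]
tool_rot: [-3.142, -0.0, 0.051]
force: [-2.3, 0.4, 5.1]
grip_width: 0.0616
```

Call:
servo_tool(
  plan=[
    [0,0,-0.3,0,1],
    [0,0,-0.6,0,1],
    [0,0,-1,0,1],
    [0,0,-1.3,0,1],
    [0,0,-1.6,0,1],
    [0,0,-2,0,1],
    [0,0,-2,0,1],
    [0,0,-2,0,1],
    [0,0,-2,0,1],
    [0,0,-2,0,1],
  ],
)

```text
clock: 8.05
position: [0.5483, 0.0355, 0.0365]
tool_rot: [-3.142, -0.0, 0.051]
force: [-1.5, -0.1, 4.9]
grip_width: 0.0616
```

Run:
```python
from h import *
o=bot.observe();print(o['clock'],o['position'],o['tool_rot'],o['force'],o['moment'],o['grip_width'])
s=bot.grab_frame('scene')
p=o['position'];z=p[2]-.0095
P=[circ(p,.032,z+.026)]
overlay(s,'scene',P,310,225,390,295,8,'s7.png')
```

```text
8.05 [0.54833902 0.03550187 0.03650715] [-3.14156060e+00 -1.72018764e-04  5.07135307e-02] [-1.45471318 -0.065033    4.89125378] [-0.03973973  0.3335456   0.0298149 ] 0.06164026289168523
```

View pics/s7.png

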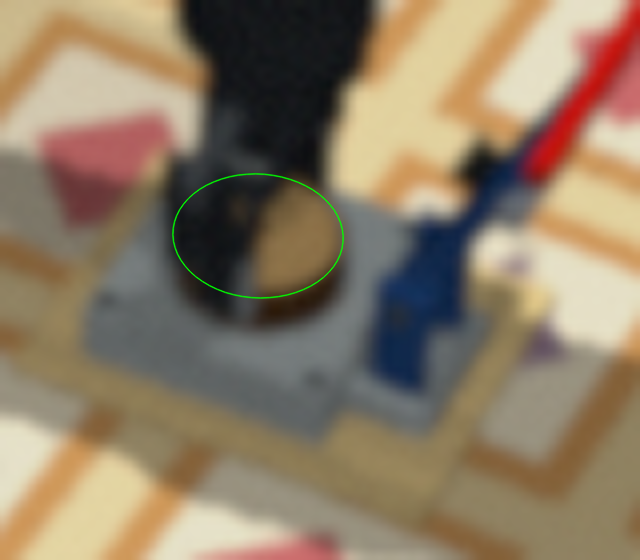

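Call:
servo_tool(
  plan=[
    [0,0,0,0,-1],
    [0,0,0,0,-1],
    [0,0,0,0,-1],
    [0,0,0,0,-1],
    [0,0,10,0,-1],
    [0,0,25,0,-1],
    [0,0,40,0,-1],
    [0,0,50,0,1],
    [0,0,50,0,1],
    [0,0,50,0,1],
  ],
)

```text
clock: 8.93
position: [0.5486, 0.0356, 0.0869]
tool_rot: [-3.141, -0.001, 0.051]
force: [-1.1, 0.1, 0.3]
grip_width: 0.0516
```

Run:
```python
from h import *
o=bot.observe();print(o['clock'],o['position'],o['tool_rot'],o['force'],o['moment'],o['grip_width'])
s=bot.grab_frame('scene')
c=(.5483,.0355)
P=[circ(c,.032,.053),circ(c,.0355,.034)]
overlay(s,'scene',P,310,225,390,295,8,'s8.png')
crop(s,310,225,390,295,8,'s8b.png')
```

```text
8.9333 [0.54857347 0.03558005 0.08685963] [-3.14143292e+00 -1.19619656e-03  5.07845713e-02] [-1.14589178  0.08421225  0.26711691] [ 0.02713196  0.03138505 -0.01019871] 0.0516333643309651
```

View pics/s8.png

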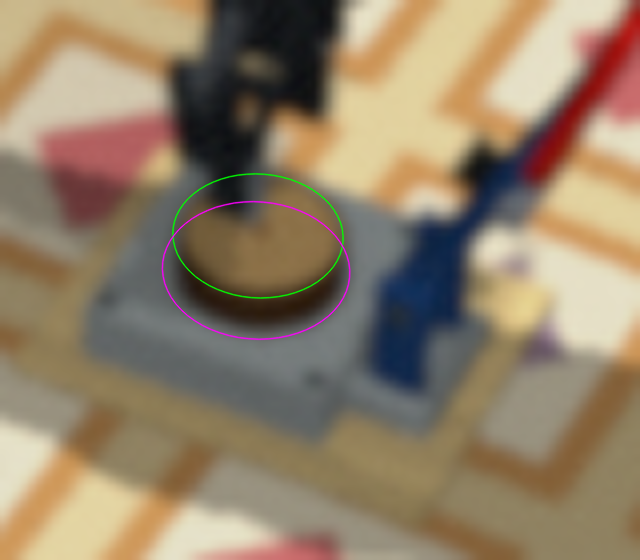

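View pics/s8b.png

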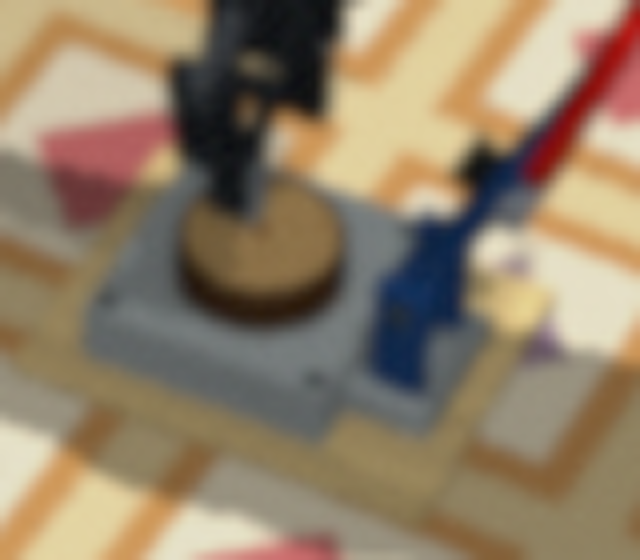

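Call:
servo_tool(
  plan=[
    [0,0,0,0,1],
    [0,0,0,0,1],
    [0,0,-5,0,1],
    [0,0,-10,0,1],
    [0,0,-15,0,1],
    [0,0,-20,0,1],
    [0,0,-25,0,1],
    [0,0,-28,0,1],
    [0,0,-30,0,1],
    [0,0,-30,0,1],
  ],
)

```text
clock: 9.82
position: [0.5481, 0.0355, 0.0558]
tool_rot: [-3.142, 0.001, 0.051]
force: [0.6, -0.2, -0.5]
grip_width: -0.0
```

Call:
servo_tool(
  plan=[
    [0,0,-0.5,0,1],
    [0,0,-1,0,1],
    [0,0,-1.5,0,1],
    [0,0,-2,0,1],
    [0,0,-2.5,0,1],
    [0,0,-3,0,1],
    [0,0,-3.5,0,1],
    [0,0,-4,0,1],
    [0,0,-4.5,0,1],
    [0,0,-5,0,1],
  ],
)

```text
clock: 10.65
position: [0.5483, 0.0355, 0.0515]
tool_rot: [-3.142, -0.0, 0.051]
force: [-1.5, -0.3, 7.2]
grip_width: -0.0001
```

Call:
servo_tool(
  plan=[
    [0,0,-0.2,0,1],
    [0,0,-0.4,0,1],
    [0,0,-0.6,0,1],
    [0,0,-0.8,0,1],
    [0,0,-1,0,1],
    [0,0,-1,0,1],
    [0,0,-1,0,1],
    [0,0,-1,0,1],
    [0,0,-1,0,1],
    [0,0,-1,0,1],
  ],
)

```text
clock: 11.48
position: [0.5483, 0.0355, 0.0505]
tool_rot: [-3.142, -0.0, 0.051]
force: [-2.7, -0.0, 6.9]
grip_width: -0.0001
```

Call:
servo_tool(
  plan=[
    [0,0,-0.2,0,1],
    [0,0,-0.4,0,1],
    [0,0,-0.6,0,1],
    [0,0,-0.8,0,1],
    [0,0,-1,0,1],
    [0,0,-1,0,1],
    [0,0,-1,0,1],
    [0,0,-1,0,1],
    [0,0,-1,0,1],
    [0,0,-1,0,1],
  ],
)

```text
clock: 12.32
position: [0.5484, 0.0355, 0.0503]
tool_rot: [-3.141, -0.0, 0.051]
force: [-6.8, 0.2, 23.9]
grip_width: -0.0
```

Call:
servo_tool(
  plan=[
    [0,0,0.3,0,1],
    [0,0,0.3,0,1],
    [0,0,0.3,0,1],
    [0,0,0.3,0,1],
    [0,0,0.3,0,1],
    [0,0,0.3,0,1],
    [0,0,0.3,0,1],
    [0,0,0.3,0,1],
    [0,0,0.3,0,1],
    [0,0,0.3,0,1],
  ],
)

```text
clock: 13.15
position: [0.5483, 0.0355, 0.0503]
tool_rot: [-3.141, -0.0, 0.051]
force: [-5.0, -0.2, 17.7]
grip_width: 0.0002
```

Run:
```python
from h import *
o=bot.observe();print(o['clock'],o['position'],o['tool_rot'],o['force'],o['moment'],o['grip_width'])
```

```text
13.15 [0.54834921 0.03553915 0.05031184] [-3.14148532e+00 -3.19624357e-04  5.07075131e-02] [-5.02239893 -0.20921236 17.70171247] [ 0.00590969  1.20691205 -0.00632822] 0.00017557706014499782
```

Call:
servo_tool(
  plan=[
    [0,0,2,0,1],
    [0,0,4,0,1],
    [-6,0,4,0,1],
    [-12,0,4,0,1],
    [-18,0,4,0,1],
    [-18,0,2.5,0,1],
    [-18,0,1.5,0,1],
    [-18,0,0.8,0,1],
    [-18,0,0.3,0,1],
    [-18,0,0.3,0,1],
  ],
)

```text
clock: 13.98
position: [0.5303, 0.0356, 0.0503]
tool_rot: [-3.141, 0.0, 0.051]
force: [-5.7, 0.2, 15.8]
grip_width: -0.0002
```

Call:
servo_tool(
  plan=[
    [0,0,2,0,1],
    [0,0,4,0,1],
    [10,0,4,0,1],
    [20,0,4,0,1],
    [30,0,4,0,1],
    [35,0,3,0,1],
    [35,0,1.5,0,1],
    [35,0,0.7,0,1],
    [35,0,0,0,1],
    [35,0,0,0,1],
  ],
)

```text
clock: 14.82
position: [0.5652, 0.0355, 0.0503]
tool_rot: [-3.142, -0.001, 0.051]
force: [-0.6, -0.5, 9.0]
grip_width: 0.0001
```

The slice is on its stop. The pad gave way at a steady 7 N or so, then the force rose steeply at z = 50.3 mm, peaking at 24 N and holding at 17.7 N. It measured the same height on both sides, so it's level. Next is the clamp.

Call:
servo_tool(
  plan=[
    [-3,0,10,0,1],
    [-10,0,40,0.05,1],
    [-17,0,80,0.17,1],
    [-17,-5,120,0.29,0.5],
    [-17,-10,155,0.41,0],
    [-17,-18,180,0.53,0],
    [-17,-25,195,0.65,0],
    [-17,-26,200,0.77,0],
    [-17,-26,200,0.89,0],
    [-17,-26,200,1.01,0],
  ],
)

```text
clock: 15.65
position: [0.5476, 0.0092, 0.2507]
tool_rot: [3.141, 0.0, 1.066]
force: [-0.5, -1.2, -0.3]
grip_width: 0.0429
```

Call:
servo_tool(
  plan=[
    [10,0,0,0.12,0],
    [30,0,0,0.24,0],
    [50,0,0,0.36,0],
    [75,0,0,0.48,0],
    [100,0,0,0.56,0],
    [118,0,0,0.56,0],
    [125,0,0,0.56,0],
    [125,0,0,0.56,0],
    [125,0,0,0.56,0],
    [125,0,0,0.56,0],
  ],
)

```text
clock: 16.48
position: [0.6722, 0.0096, 0.2502]
tool_rot: [-3.141, 0.0, 1.621]
force: [-0.1, -0.2, 0.3]
grip_width: 0.043
```

Run:
```python
from h import *
o=bot.observe();print(o['clock'],o['position'],o['tool_rot'],o['force'],o['grip_width'],o['qpos'])
s=bot.grab_frame('scene');t=bot.grab_frame('top')
p=o['position'].copy()
P=[np.array([[.669,.0966,.1915],[.6732,-.013,.1945]]),np.array([p,p+[0,0,.06]])]
overlay(s,'scene',P,310,150,430,290,4,'s9.png')
overlay(t,'top',P,260,90,380,250,4,'t9.png')
```

```text
16.4833 [0.67220488 0.00959717 0.25018391] [-3.14119057e+00  3.82783988e-04  1.62075559e+00] [-0.07122084 -0.18620103  0.27067104] 0.043006125585675854 [ 0.08886859  0.59691736 -0.30913368  1.42931692  0.1892622   1.14499632
 -0.19845257]
```

View pics/s9.png

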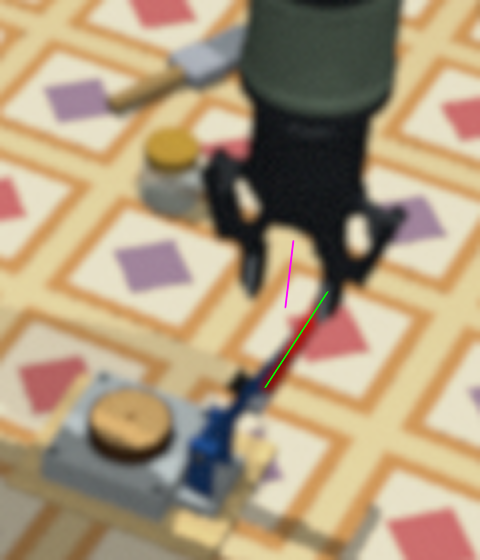

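View pics/t9.png

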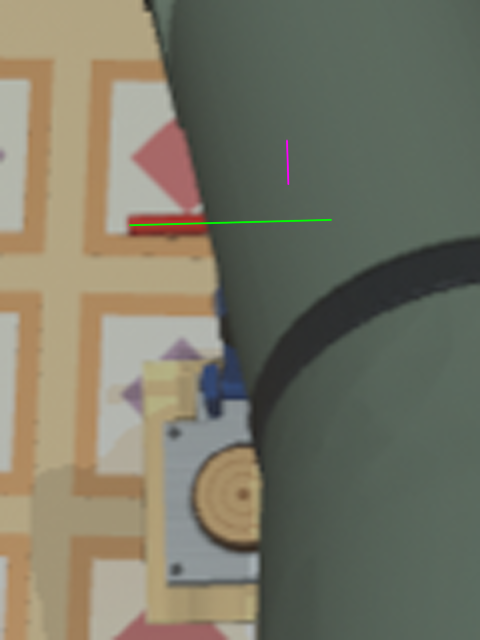

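Call:
servo_tool(
  plan=[
    [0,0,-10,0,0],
    [0,0,-22,0,0],
    [0,0,-34,0,0],
    [0,0,-46,0,0],
    [0,0,-58,0,0],
    [0,0,-66,0,0],
    [0,0,-71,0,0],
    [0,0,-71,0,0],
    [0,0,-71,0,0],
    [0,0,-71,0,0],
  ],
)

```text
clock: 17.42
position: [0.6736, 0.0096, 0.1795]
tool_rot: [3.141, -0.0, 1.621]
force: [0.2, -0.4, 0.0]
grip_width: 0.0429
```

Call:
servo_tool(
  plan=[
    [0,0,0,0,1],
    [0,0,0,0,1],
    [0,0,0,0,1],
    [0,0,0,0,1],
    [0,0,0,0,1],
    [0,0,0,0,1],
    [0,0,0,0,1],
    [0,0,0,0,1],
    [0,0,0,0,1],
    [0,0,0,0,1],
  ],
  squeeze=25,
)

```text
clock: 18.25
position: [0.6735, 0.0095, 0.1792]
tool_rot: [3.141, 0.0, 1.621]
force: [0.0, -0.9, 5.0]
grip_width: 0.0108
```

Run:
```python
from h import *
o=bot.observe();print(o['clock'],o['position'],o['tool_rot'],o['force'],o['moment'],o['grip_width'])
s=bot.grab_frame('scene')
crop(s,310,170,430,290,5,'s10.png')
```

```text
18.25 [0.673483   0.00953544 0.17921322] [3.14102409e+00 1.59507146e-05 1.62077133e+00] [ 0.00627625 -0.8657661   5.04257403] [-0.06724872  0.12236728 -0.02529066] 0.010841279793934948
```

View pics/s10.png

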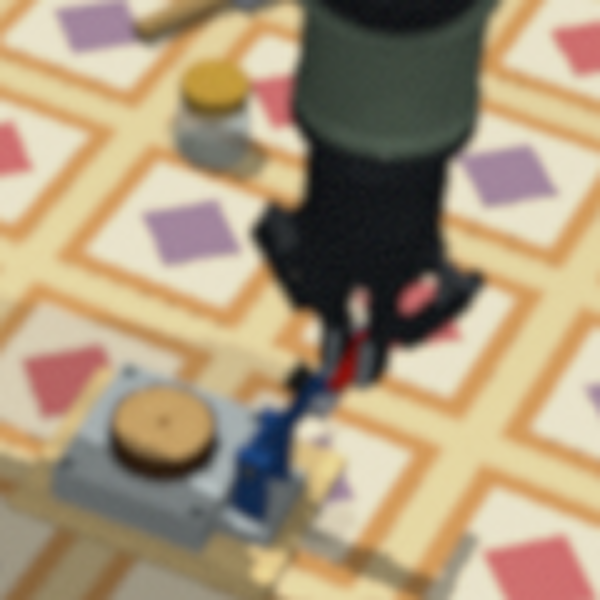

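Run:
```python
import numpy as np
for k in range(4):
    a=1.991-.5*k
    for i in range(1,11):
        th=a-.05*i
        d=-141*(np.cos(th)-np.cos(a));print(round(th,2),[round(v,1) for v in(d*np.cos(.05),d*np.sin(.05),141*(np.sin(th)-np.sin(a)))])
```

```text
1.94 [np.float64(-6.5), np.float64(-0.3), np.float64(2.7)]
1.89 [np.float64(-13.1), np.float64(-0.7), np.float64(5.1)]
1.84 [np.float64(-19.9), np.float64(-1.0), np.float64(7.2)]
1.79 [np.float64(-26.7), np.float64(-1.3), np.float64(8.9)]
1.74 [np.float64(-33.6), np.float64(-1.7), np.float64(10.2)]
1.69 [np.float64(-40.6), np.float64(-2.0), np.float64(11.2)]
1.64 [np.float64(-47.6), np.float64(-2.4), np.float64(11.9)]
1.59 [np.float64(-54.6), np.float64(-2.7), np.float64(12.2)]
1.54 [np.float64(-61.6), np.float64(-3.1), np.float64(12.2)]
1.49 [np.float64(-68.7), np.float64(-3.4), np.float64(11.8)]
1.44 [np.float64(-7.0), np.float64(-0.4), np.float64(-0.7)]
1.39 [np.float64(-14.0), np.float64(-0.7), np.float64(-1.8)]
1.34 [np.float64(-20.9), np.float64(-1.0), np.float64(-3.3)]
1.29 [np.float64(-27.7), np.float64(-1.4), np.float64(-5.0)]
1.24 [np.float64(-34.4), np.float64(-1.7), np.float64(-7.2)]
1.19 [np.float64(-41.0), np.float64(-2.1), np.float64(-9.6)]
1.14 [np.float64(-47.5), np.float64(-2.4), np.float64(-12.4)]
1.09 [np.float64(-53.8), np.float64(-2.7), np.float64(-15.5)]
1.04 [
[... 651 characters left out ...]
), np.float64(-45.3)]
0.49 [np.float64(-47.0), np.float64(-2.4), np.float64(-51.5)]
0.44 [np.float64(-3.2), np.float64(-0.2), np.float64(-6.3)]
0.39 [np.float64(-6.0), np.float64(-0.3), np.float64(-12.7)]
0.34 [np.float64(-8.5), np.float64(-0.4), np.float64(-19.3)]
0.29 [np.float64(-10.7), np.float64(-0.5), np.float64(-26.0)]
0.24 [np.float64(-12.6), np.float64(-0.6), np.float64(-32.8)]
0.19 [np.float64(-14.1), np.float64(-0.7), np.float64(-39.7)]
0.14 [np.float64(-15.2), np.float64(-0.8), np.float64(-46.7)]
0.09 [np.float64(-16.1), np.float64(-0.8), np.float64(-53.7)]
0.04 [np.float64(-16.5), np.float64(-0.8), np.float64(-60.7)]
-0.01 [np.float64(-16.6), np.float64(-0.8), np.float64(-67.8)]
```

Call:
servo_tool(
  plan=[
    [-6.5,-0.3,2.7,0,1],
    [-13,-0.7,5,0,1],
    [-20,-1,7,0,1],
    [-26.5,-1.3,9,0,1],
    [-33.5,-1.7,10,0,1],
    [-40.5,-2,11,0,1],
    [-47.5,-2.4,12,0,1],
    [-54.5,-2.7,12,0,1],
    [-61.5,-3,12,0,1],
    [-68.5,-3.4,12,0,1],
  ],
)

```text
clock: 19.13
position: [0.6056, 0.006, 0.1916]
tool_rot: [3.139, 0.0, 1.621]
force: [4.0, -0.8, 6.5]
grip_width: 0.0111
```

Call:
servo_tool(
  plan=[
    [-7,-0.4,-0.7,0,1],
    [-14,-0.7,-2,0,1],
    [-21,-1,-3.3,0,1],
    [-27.7,-1.4,-5,0,1],
    [-34.5,-1.7,-7.2,0,1],
    [-41,-2,-9.6,0,1],
    [-47.5,-2.4,-12.4,0,1],
    [-54,-2.7,-15.5,0,1],
    [-60,-3,-19,0,1],
    [-66,-3.3,-22.6,0,1],
  ],
)

```text
clock: 19.97
position: [0.5382, 0.0028, 0.1679]
tool_rot: [-3.142, 0.0, 1.621]
force: [2.1, -1.7, 3.2]
grip_width: 0.0106
```

Run:
```python
from h import *
o=bot.observe();print(o['clock'],o['position'],o['tool_rot'],o['force'],o['moment'],o['grip_width'])
s=bot.grab_frame('scene')
crop(s,290,150,410,290,4,'s11.png')
```

```text
19.9667 [0.53815984 0.00278668 0.16789185] [-3.14156607e+00  7.98413260e-06  1.62080340e+00] [ 2.0811263  -1.69600666  3.15791188] [-0.32611137 -0.81864415  0.06057712] 0.010594417375860199
```

View pics/s11.png

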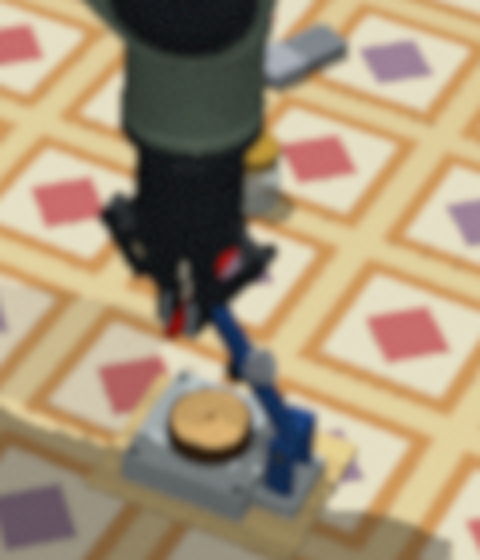

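Call:
servo_tool(
  plan=[
    [-5.8,-0.3,-4,0,1],
    [-11.4,-0.6,-8.3,0,1],
    [-16.7,-0.8,-13,0,1],
    [-22,-1.1,-17.7,0,1],
    [-26.7,-1.3,-22.8,0,1],
    [-31.4,-1.6,-28,0,1],
    [-35.7,-1.8,-33.6,0,1],
    [-39.8,-2,-39.4,0,1],
    [-43.6,-2.2,-45.3,0,1],
    [-47,-2.4,-51.5,0,1],
  ],
)

```text
clock: 20.85
position: [0.4913, 0.0005, 0.1162]
tool_rot: [-3.141, -0.0, 1.621]
force: [3.8, -0.2, 1.8]
grip_width: 0.0112
```

Call:
servo_tool(
  plan=[
    [-3.2,-0.2,-6.3,0,1],
    [-6,-0.3,-12.7,0,1],
    [-8.5,-0.4,-19.3,0,1],
    [-10.7,-0.5,-26,0,1],
    [-12.6,-0.6,-33,0,1],
    [-14,-0.7,-40,0,1],
    [-14.9,-0.8,-45,0,1],
    [-15,-0.8,-46,0,1],
    [-15,-0.8,-46,0,1],
    [-15,-0.8,-46,0,1],
  ],
)

```text
clock: 21.68
position: [0.4762, -0.0004, 0.0705]
tool_rot: [-3.14, 0.0, 1.621]
force: [-4.0, 0.1, -2.7]
grip_width: 0.0105
```

Run:
```python
from h import *
o=bot.observe();print(o['clock'],o['position'],o['tool_rot'],o['force'],o['moment'],o['grip_width'])
s=bot.grab_frame('scene')
crop(s,290,190,390,290,6,'s12.png')
```

```text
21.6833 [ 4.76196133e-01 -3.61401418e-04  7.05343690e-02] [-3.14019285e+00  4.38247274e-05  1.62089226e+00] [-3.97040003  0.11092018 -2.69957374] [ 0.08255508  0.50571586 -0.0210054 ] 0.010462408047043853
```

View pics/s12.png

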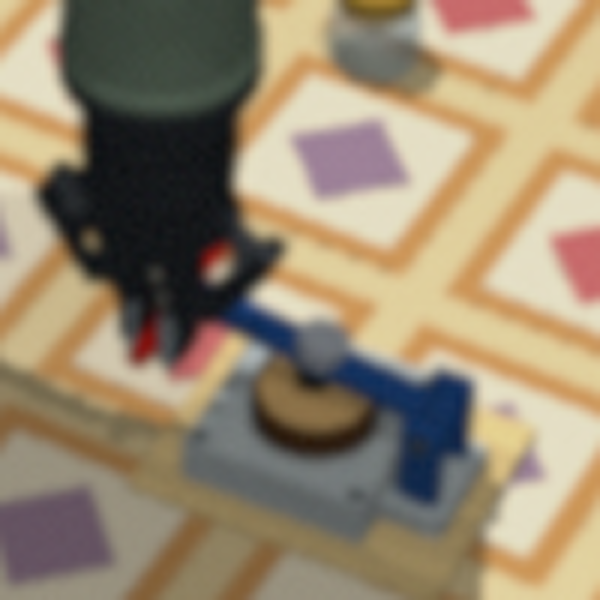

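Call:
servo_tool(
  plan=[
    [-0.5,0,-2.5,0,1],
    [-0.8,0,-5,0,1],
    [-1,0,-7.5,0,1],
    [-1.2,0,-10,0,1],
    [-1.4,0,-12,0,1],
    [-1.5,0,-14,0,1],
    [-1.6,0,-16,0,1],
    [-1.6,0,-18,0,1],
    [-1.6,0,-18,0,1],
    [-1.6,0,-18,0,1],
  ],
)

```text
clock: 22.57
position: [0.4744, -0.0005, 0.0527]
tool_rot: [-3.14, 0.0, 1.621]
force: [-5.4, 0.3, -0.8]
grip_width: 0.0107
```

Call:
servo_tool(
  plan=[
    [0,0,-0.5,0,1],
    [0,0,-1,0,1],
    [0,0,-1.5,0,1],
    [0,0,-2,0,1],
    [0,0,-2,0,1],
    [0,0,-2,0,1],
    [0,0,-2,0,1],
    [0,0,-2,0,1],
    [0,0,-2,0,1],
    [0,0,-2,0,1],
  ],
)

```text
clock: 23.4
position: [0.4743, -0.0005, 0.0508]
tool_rot: [-3.14, 0.0, 1.621]
force: [-6.4, 0.4, 2.6]
grip_width: 0.0107
```

Run:
```python
from h import *
o=bot.observe();print(o['clock'],o['position'],o['tool_rot'],o['force'],o['moment'],o['grip_width'])
s=bot.grab_frame('scene')
crop(s,290,190,390,290,6,'s13.png')
```

```text
23.4 [ 0.47432953 -0.00048468  0.05081418] [-3.14008219e+00  2.75619123e-04  1.62071922e+00] [-6.36935641  0.41982154  2.59836119] [1.68040495e-01 1.35436444e+00 8.29165669e-04] 0.010723264004068372
```

View pics/s13.png

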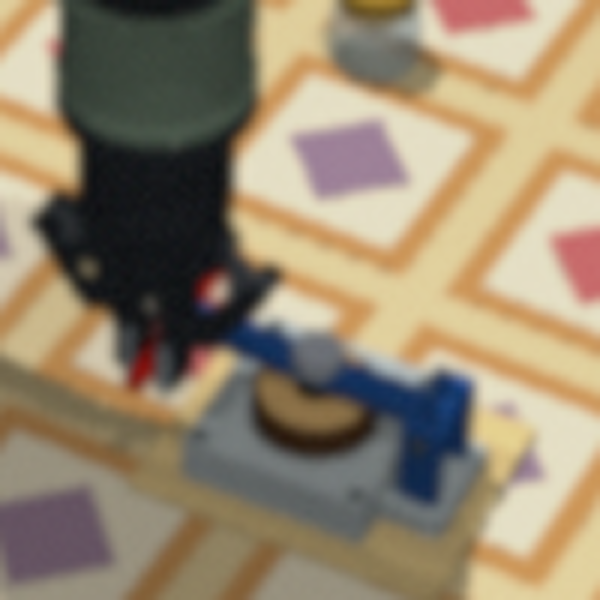

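Call:
servo_tool(
  plan=[
    [0,0,0,0,0.3],
    [0,0,0,0,0.3],
    [0,0,0,0,0.3],
    [0,0,10,0,0.3],
    [0,0,25,0,0.3],
    [0,0,40,0,0.3],
    [0,0,45,0,1],
    [0,10,45,0,1],
    [0,20,45,0,1],
    [0,32,45,0,1],
  ],
)

```text
clock: 24.28
position: [0.4749, 0.0326, 0.0954]
tool_rot: [-3.141, -0.0, 1.621]
force: [0.3, 0.4, 0.9]
grip_width: -0.0
```

Run:
```python
from h import *
o=bot.observe();print(o['clock'],o['position'],o['tool_rot'],o['force'],o['moment'],o['grip_width'])
s=bot.grab_frame('scene')
crop(s,290,190,390,290,6,'s14.png')
```

```text
24.2833 [0.47489966 0.03263995 0.09537647] [-3.14114069e+00 -1.10568621e-04  1.62050987e+00] [0.32752113 0.41371766 0.9329007 ] [-0.00220251 -0.02999772 -0.00538108] -3.0113199174027546e-05
```

View pics/s14.png

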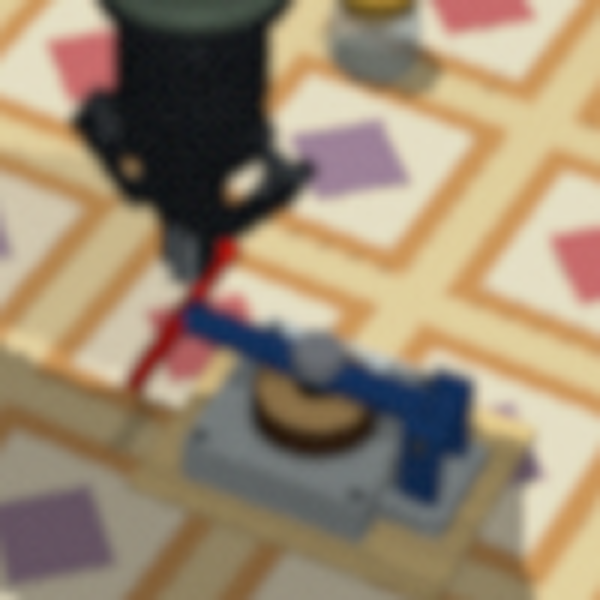

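Call:
servo_tool(
  plan=[
    [-0.5,0,-4,0,1],
    [-1,0,-9,0,1],
    [-1,0,-14,0,1],
    [-1,0,-18,0,1],
    [-1,0,-20,0,1],
    [-1,0,-21,0,1],
    [-1,0,-22,0,1],
    [-1,0,-23,0,1],
    [-1,0,-24,0,1],
    [-1,0,-24,0,1],
  ],
)

```text
clock: 25.17
position: [0.4742, 0.0315, 0.0718]
tool_rot: [-3.142, 0.0, 1.621]
force: [-0.6, -0.0, 0.1]
grip_width: -0.0002
```

Call:
servo_tool(
  plan=[
    [0,0,-0.3,0,1],
    [0,0,-0.6,0,1],
    [0,0,-0.9,0,1],
    [0,0,-1.2,0,1],
    [0,0,-1.5,0,1],
    [0,0,-1.8,0,1],
    [0,0,-2,0,1],
    [0,0,-2,0,1],
    [0,0,-2,0,1],
    [0,0,-2,0,1],
  ],
)

```text
clock: 26.0
position: [0.4743, 0.0317, 0.0697]
tool_rot: [3.141, -0.0, 1.621]
force: [-0.0, -0.2, 0.9]
grip_width: 0.0
```

Call:
servo_tool(
  plan=[
    [0,0,-0.3,0,1],
    [0,0,-0.6,0,1],
    [0,0,-0.9,0,1],
    [0,0,-1.2,0,1],
    [0,0,-1.5,0,1],
    [0,0,-1.5,0,1],
    [0,0,-1.5,0,1],
    [0,0,-1.5,0,1],
    [0,0,-1.5,0,1],
    [0,0,-1.5,0,1],
  ],
)

```text
clock: 26.83
position: [0.4743, 0.0317, 0.0686]
tool_rot: [3.141, -0.0, 1.621]
force: [-3.6, -0.3, 11.9]
grip_width: 0.0003
```

Call:
servo_tool(
  plan=[
    [0,0,-0.3,0,1],
    [0,0,-0.6,0,1],
    [0,0,-0.9,0,1],
    [0,0,-1,0,1],
    [0,0,-1,0,1],
    [0,0,-1,0,1],
    [0,0,-1,0,1],
    [0,0,-1,0,1],
    [0,0,-1,0,1],
    [0,0,-1,0,1],
  ],
)

```text
clock: 27.67
position: [0.4744, 0.0317, 0.0682]
tool_rot: [3.141, 0.0, 1.621]
force: [-8.9, -0.1, 31.6]
grip_width: -0.0001
```

Call:
servo_tool(
  plan=[
    [0,0,3,0,1],
    [0,0,15,0,1],
    [0,0,35,0,1],
    [0,0,60,0,1],
    [-15,0,90,0,1],
    [-40,-30,115,0,1],
    [-60,-65,130,0,1],
    [-60,-105,130,0,1],
    [-60,-145,130,0,1],
    [-60,-180,130,0,1],
  ],
)

```text
clock: 28.5
position: [0.4138, -0.1509, 0.198]
tool_rot: [3.14, 0.001, 1.62]
force: [0.3, -0.5, -0.1]
grip_width: 0.0
```

Call:
servo_tool(
  plan=[
    [0,-30,0,0,1],
    [0,-60,0,0,1],
    [0,-90,0,0,1],
    [0,-120,0,0,1],
    [0,-140,0,0,1],
    [0,-150,0,0,1],
    [0,-150,0,0,1],
    [0,-150,0,0,1],
    [0,-150,0,0,1],
    [0,-150,0,0,1],
  ],
)

```text
clock: 29.33
position: [0.4145, -0.2972, 0.1974]
tool_rot: [3.142, -0.0, 1.622]
force: [0.2, 0.3, 0.1]
grip_width: 0.0003
```

Run:
```python
from h import *
o=bot.observe();print(o['clock'],o['position'],o['tool_rot'],o['force'],o['grip_width'])
s=bot.grab_frame('scene');t=bot.grab_frame('top')
cv2.imwrite('pics/s15full.png',s);cv2.imwrite('pics/t15full.png',t)
h=.0062;c,sn=np.cos(.05),np.sin(.05)
f=lambda a,b,z:[.5485+c*a-sn*b,.0357+sn*a+c*b,h+z]
P=[np.array([f(.066,0,.056),f(-.075,0,.056)]),np.array([f(-.075,.055,.056),f(-.075,-.055,.056)]),circ((.5485,.0357),.032,.0503)]
overlay(s,'scene',P,290,200,400,300,6,'s15.png');crop(s,290,200,400,300,6,'s15b.png')
overlay(t,'top',P,280,170,360,270,6,'t15.png')
```

```text
29.3333 [ 0.41446791 -0.29719114  0.19736712] [ 3.14150271e+00 -2.54561110e-04  1.62234669e+00] [0.20372516 0.26215657 0.10122113] 0.00026131840465736314
```

View pics/s15.png

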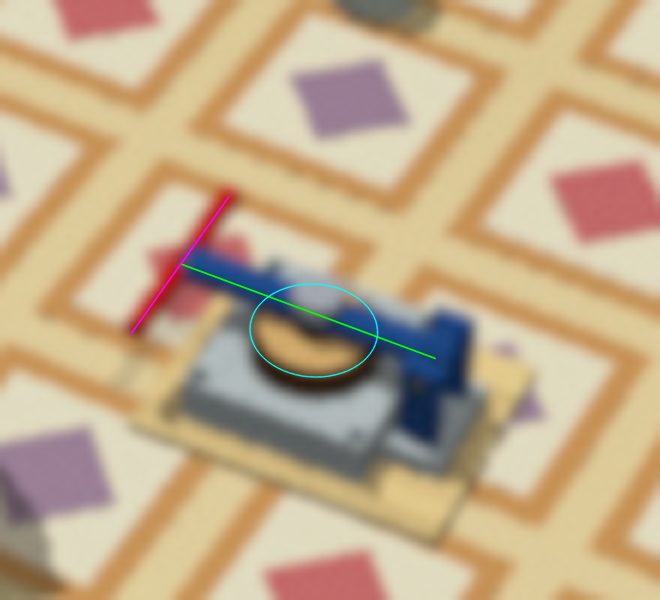

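View pics/s15b.png

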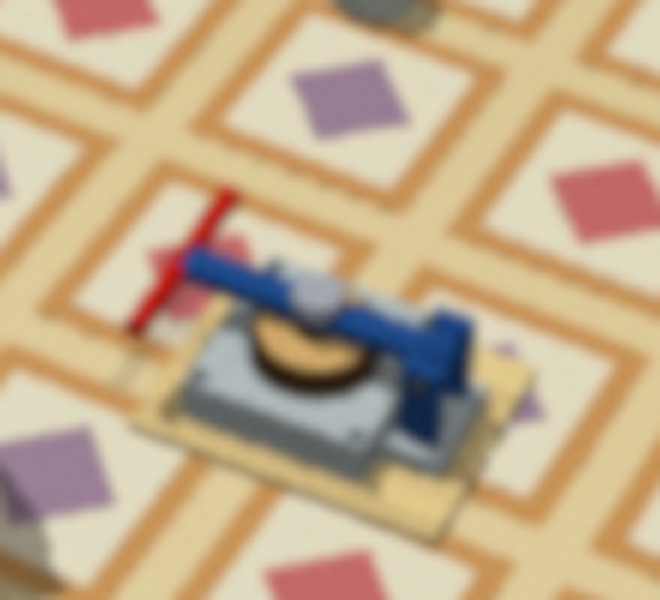

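View pics/t15.png

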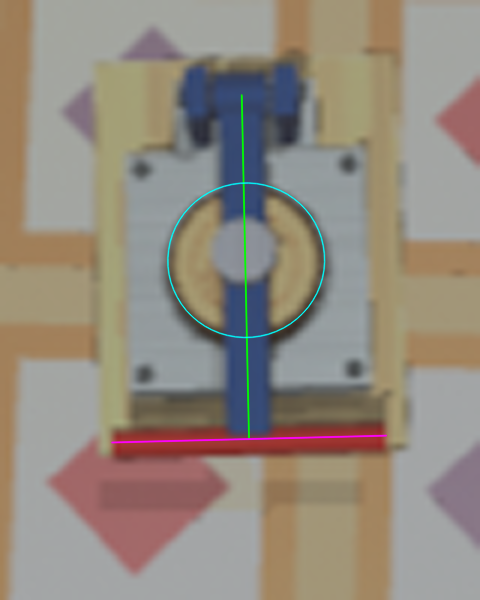

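View pics/t15full.png

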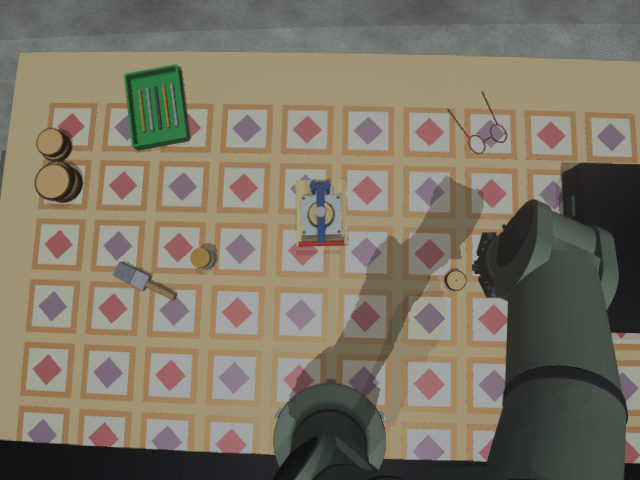

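```bash
python3 -c "
from workcell import bot
print(bot.job_done())"
```

```text
the job is handed in; nothing more can be done
None
```

The slice is fully down in the vice pocket with the clamp bar level over it, and I handed the job in at about 29.4 s of the 72 s allowed.

- **Slice:** I gripped the 64 mm slice, laid it on the lift pad and let go. I then pushed it down with the shut fingers. The pad gave way at a steady 7 N or so, then the force rose steeply at z = 50.3 mm. It peaked at 24 N, slightly above the 15–20 N asked for but under 35 N, and I held it at 17.7 N. Light presses about 17 mm to either side found the same height, so it is level.
- **Clamp:** I swung the bar over by its handle along the arc, let go, and pressed it down from above at the handle. It met a hard stop with the top of the handle at 68.2 mm, which is where the level position should be. That press reached 31.6 N on the bar's stop.
- **Last checks:** The final pictures show the bar level over the slice, with the foot above its centre. They match the projected closed position to about 1 px. The jar and brush look unmoved. The engraver was hidden behind the arm in the last top view, but the arm never touched it. The gripper was about 0.3 m away from the vice, touching nothing.

Two things were not exact. The scene camera read about 1 px off the top camera. The gripper's width readings came out 1–2 mm under the true sizes of the slice and handle.

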